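# Close the dust hopper's clean-out cover with its quarter-turn thumbscrew

### The job

Close the clean-out of the dust hopper: swing its cover across the port until the slot in the cover lies over the opening in the sloping panel, then take the thumbscrew from the wooden block and put its T-bar through the cover's slot and the slot of the floating keeper behind the panel, feeling for it if it sits a little to one side. Press the screw down against the sprung collar, give it a quarter turn so that the T-bar lies square across the keeper's slot behind it, and let go, so that it holds the cover shut; leave the things lying round about where they are.

Things in the scene. Friction and masses are not known exactly. Their poses are not given: they have to be found in the camera images.
- hopper: Dust hopper: a grey sheet-steel wedge fixed to the bench, 280 mm wide (y), 212 mm deep (x), 30 mm high in front, 143 mm at the back, hollow, with a duct behind. Origin under its centre. Its top is a plain panel 3 mm thick and 240 mm long up the slope, tilted 28 degrees to face the front (-x), with a 70 mm square port and, 80 mm down the slope from the port's middle, the keeper's opening.
- panel_slot (a point): Centre, on the panel's outer face, of the panel's opening for the screw, 30 mm (x) by 22 mm (y). Axes: x up the slope, y to the hopper's left, z square out of the panel. The slot itself, 23 mm (x) by 9 mm (y), edge chamfered 1 mm, is in a steel keeper plate behind, 3 to 9 mm below this face; the keeper floats stiffly (10 N) in y and its slot sits up to 5 mm off-centre to either side.
- pivot (a point): Axis of the cover's pivot bolt, on the panel's outer face, 145 mm up the slope from panel_slot; same axes.
- cover (a joint): Swing of the clean-out cover about the pivot bolt, rad: 0 when its slot lies exactly over the middle of the panel's opening, growing as it swings open to the hopper's left (+y); free from -0.5 to 1.3, no stop at 0. Stiff: it stays where it is left; moving it takes 2 to 7 N at the knob. The cover is an aluminium plate, 100 by 185 mm, 1 to 5 mm above the panel.
- cover_knob (a point): On the axis of the round black knob on the cover, 75 mm from the pivot towards the cover's slot. The knob is 22 mm in diameter and stands square on the cover, 9 to 37 mm above the panel; this point is 23 mm above the panel. Axes: x from the cover's slot to the pivot, z square out of the panel.
- cover_slot (a point): Centre of the cover's slot, 145 mm from the pivot, on top of the collar, 12 mm above the panel; axes as cover_knob. The slot, 26 mm long (x) by 15 mm wide (y), chamfered, is in a dark steel sprung collar, 40 by 34 by 6 mm, set in the cover. Pressed towards the panel the collar sinks up to 5 mm: 3 N at first, 13 N fully down.
- screw: Steel quarter-turn thumbscrew, 60 to 90 g. Origin: centre of the underside of its round flange (32 mm in diameter, 4 mm thick); z along the shank, up to the wing; x along wing and T-bar. On the flange stands a flat wing 40 mm long (x), 10 mm thick (y), 26 mm high (its top 30 mm above the origin). It starts upright in the block, flange on the block's top.
- screw_tbar (a point): On the screw's axis at the upper side of its T-bar, 19 mm below the flange. The shank between is round, 6.5 mm thick; the T-bar is 20 mm long (x), 6 mm thick (y), 5 mm high; below it a pin 5 mm thick ends 29 mm below the flange. With the flange just on the collar this point is 2 mm inside the keeper's slot; pressed 2 to 5 mm further it is clear behind the keeper and can turn.
- block: Fixed wooden bench block, 150 mm long (x), 60 mm wide (y), 45 mm high, origin under its centre. The thumbscrew stands in a slot 35 mm from its middle towards -x, wing along x; three small file handles stand up to 51 mm above the top at its +x end.
- bin: Bystander: red plastic bin of castings, 150 by 110 by 65 mm, origin under its centre.
- mould: Bystander: black rubber mould disc, 150 mm in diameter, 18 mm thick, origin under its centre.
- scraper: Bystander: screwdriver-shaped scraper 190 mm long, lying along its x.
- medallion: Bystander: pewter casting, a disc 48 mm in diameter and 5 mm thick with a short stub of sprue.

How it is judged:
By the outcome, as a careful person would: the job done as asked, in the order asked, and still so for the second after the job is handed in, with the robot touching nothing.
It also fails if it takes over 67 s, if anything falls off the work surface, if the arm or the gripper's body presses on something with over 40 N, if the wrist force passes 120 N, or if a joint passes its speed limit or range.

### The arm

A 6-joint arm with a two-finger parallel gripper is mounted at the origin on the work surface. World frame = base frame: x ahead of the robot, y to its left, z up, the work surface at z = 0. Lengths are in m, angles in rad, forces in N, time in s.
With the tool pointing down it reaches from about 0.25 to 0.775 m from the base axis. Payload 4 kg.
Tool frame: the origin (TCP) lies at the very end of the fingers, on their centre line; the grasp point (between the pads) lies 19 mm behind it; z points along the fingers, y is the line along which they close (so a half turn about z gives the same grasp; the last joint's range is limited). The gripper opens to 94 mm and grips with 3 to 60 N. Pads are 16 mm wide; open, the fingers measure 119 mm over their backs; the gripper's body (75 mm by 177 mm) begins 78 mm behind the grasp point.
Start: joints at [-1.336, 0.087, 1.371, -0, 1.684, -0.103], TCP at [0.182, -0.519, 0.166] pointing down, gripper open.
Joint ranges: [-3.1, 3.1], [-0.76, 2.03], [0.27, 2.55], [-1.08, 4.22], [0.17, 2.65], [-2.57, 2.57]. Speed limits (rad/s): [2.79, 2.79, 3.14, 3.14, 3.14, 3.14].

### API

Orientations are given as [roll, pitch, yaw] about the fixed x, y, z axes, in that order (R = Rz(yaw) Ry(pitch) Rx(roll)).
In Python, from bench import robot, vision gives the robot as it stands.
- The arm moves only by the shell command python3 -m crank 'ROWS'. ROWS is JSON, a list of rows, each a list of 3 entries, a list of its own where there are three numbers: the closure, from 0 (fully open) to 1 (shut), then the shift along the tool's x, y, z in m, then the turn, a rotation vector about the tool's x, y, z in degrees. A call has 1 to 8 rows; each row shifts and turns the commanded pose from where the row before left it, along the tool's axes as they then stand; what a row does not reach is not made up. A row lasts 1/10 s, in which the tool goes at most 50 mm and 8.59 degrees, less where a joint would pass 70% of its speed; a pose out of reach is approached as far as the arm can. A call with a gripper value outside its range is refused whole. The fingers move at their own pace and stop on an object; the grip force is fixed at half the most. Time passes only in rows, so rows that do not move let the fingers close. It gives the time, the measured TCP pose, the force, the opening and the grip force at its end, in the units of the state.
- robot.get_obs(): the state, without advancing time (a new reading comes with each control period).
- vision.snapshot(name): name is "side" or "top" or "wrist"; returns a dict with "color" (384x512x3 uint8, red, green, blue), "z_map" (384x512 float32, m along the optical axis (not along the pixel's ray), 0 where there is no reading), "fx", "fy", "cx", "cy" (pixels), "dist" ([k1, k2, p1, p2, k3] as OpenCV has them; the pictures are not rectified), "R" (3x3) and "t" (3): a world point X has camera coordinates R X + t. Camera axes: x right, y down, z forward; pixel columns grow to the right and rows downward; lengths in m; the calibration is good to about 2 mm. A picture is of the moment at which its call begins.
- robot.close_job(): hands the job in; it is judged then, once.
The state is a dict: "time": time; "joint_positions": joint angles; "qvel": joint speeds; "joint_torque": joint torques, N m; "tool_pos": TCP position; "ee_rot": TCP orientation; "wrist_force": force on the tool from outside, world axes, zero at the start; "wrist_torque": the same for the moment, N m; "width": finger opening in m; "finger_force": force on a finger pad.
Only numpy, scipy, OpenCV 4.12 (cv2) and the standard library are available. Lean on these libraries where they do the work, as an engineer would, in place of code of your own. Each camera call takes 0.05 s, during which the arm holds its last target. There are 200 camera calls.

## Working session

There is one attempt and no reset: what is moved stays moved. The work goes in short steps, Python scripts to look and compute and a shell command to move; the robot and the scene stay as the last step left them, time stands still between calls to the robot, and variables do not carry over. Pictures are saved under pics/ and viewed, at most 10 in all, crops included, and the job is handed in when it is done.

```bash
ls; mkdir -p pics; cat > h.py <<'E'
import numpy as np, cv2
from bench import robot, vision
from scipy.spatial.transform import Rotation as Rn
def ray(s,u,v):
    K=np.array([[s['fx'],0,s['cx']],[0,s['fy'],s['cy']],[0,0,1.]])
    p=cv2.undistortPoints(np.array([[[u,v]]],float),K,np.array(s['dist'],float))[0,0]
    R=np.array(s['R']);t=np.array(s['t'])
    return -R.T@t, R.T@np.array([p[0],p[1],1.])
def onz(s,u,v,z):
    c,d=ray(s,u,v); return c+d*(z-c[2])/d[2]
def onpl(s,u,v,p,n):
    c,d=ray(s,u,v); return c+d*((p-c)@n)/(d@n)
def dep(s,u,v):
    c,d=ray(s,u,v); return c+d*s['z_map'][int(round(v)),int(round(u))]
def save(n,c): cv2.imwrite('pics/'+n+'.png',cv2.cvtColor(c,cv2.COLOR_RGB2BGR))
E
python3 - <<'E'
from h import *
a=vision.snapshot('top');b=vision.snapshot('side')
import pickle;pickle.dump((a,b),open('s0.pkl','wb'))
save('top0',cv2.resize(a['color'],(800,600)));save('side0',cv2.resize(b['color'],(800,600)))
print(robot.get_obs())
for s in(a,b): print(-np.array(s['R']).T@s['t'], s['R'])
E
```

```text
pics
{'time': 0.1, 'joint_positions': array([-1.33609135e+00,  8.79214482e-02,  1.37208527e+00, -6.16410475e-06,
        1.68361600e+00, -1.03068607e-01]), 'qvel': array([ 0.0009228 , -0.00177875, -0.00305273, -0.00131857,  0.00211233,
        0.00203108]), 'joint_torque': array([ 2.81809364e-03, -3.41251087e+01, -3.03301907e+01,  7.20515312e-02,
        3.04463657e-02, -1.04083858e-04]), 'tool_pos': array([ 0.18213864, -0.51835817,  0.16510832]), 'ee_rot': array([-3.13957273e+00, -2.02771578e-04,  3.37772690e-01]), 'wrist_force': array([ 0.75085602, -0.57626727,  0.54397103]), 'wrist_torque': array([-0.01095837,  0.00170379,  0.02105516]), 'finger_force': 0.0, 'width': 0.09423168401356849}
[0.41039045 0.0644577  1.00475458] [[-0.01889088 -0.99973447  0.01319593]
 [-0.99294172  0.0172136  -0.11734747]
 [ 0.11708916 -0.01531958 -0.99300324]]
[ 0.41048367 -0.84594634  0.8111358 ] [[ 0.99173049 -0.12648465  0.02173186]
 [-0.06057184 -0.6105952  -0.78962305]
 [ 0.11314457  0.78177691 -0.61320728]]
```

View pics/top0.png

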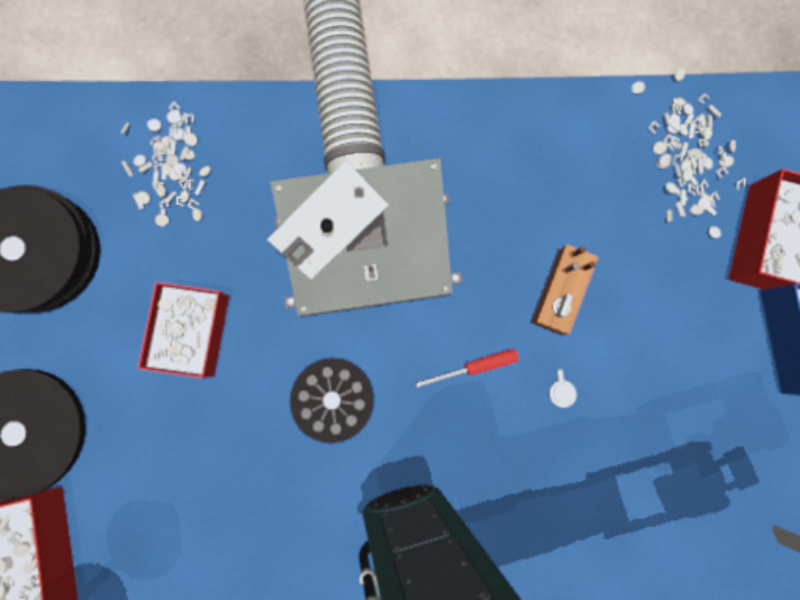

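View pics/side0.png

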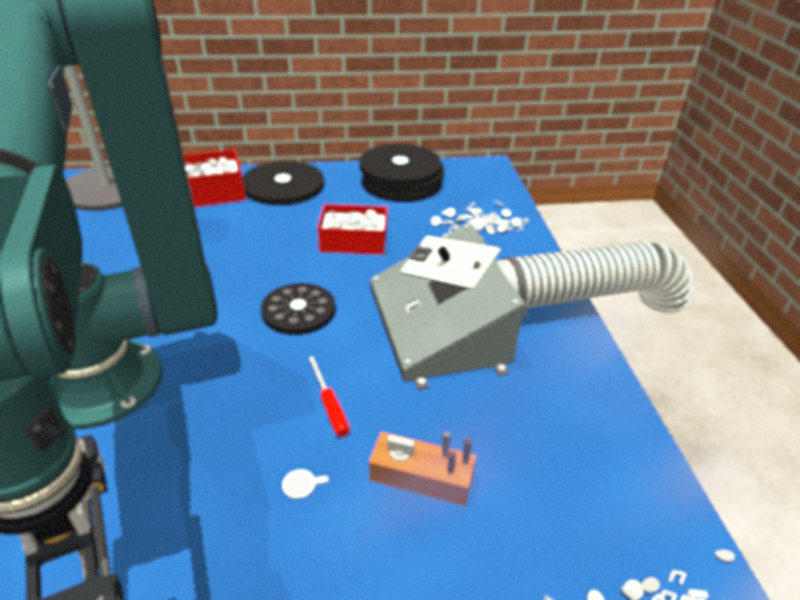

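The top view shows the cover open to the left: pivot about (359,192), knob (327,226), cover slot (299,251), panel opening (372,271). The screw is in the block at (562,306), with the file handles at the block's far end. The side view agrees with this.

```bash
python3 - <<'E'
from h import *
import pickle;a,b=pickle.load(open('s0.pkl','rb'))
k=512/800
P=lambda u,v:(u*k,v*k)
# plane fit from depth on panel right part & lower part
pts=[]
for u in range(300,450,6):
    for v in range(165,300,4):
        x,y=P(u,v)
        if cv2.pointPolygonTest(np.array([[405,185],[430,175],[440,285],[400,290]],np.int32),(u,v),False)>0: pts.append(dep(a,x,y))
pts=np.array(pts);c=pts.mean(0);n=np.linalg.svd(pts-c)[2][2];n*=np.sign(n[2]);d=np.abs((pts-c)@n)
pts=pts[d<.004];c=pts.mean(0);n=np.linalg.svd(pts-c)[2][2];n*=np.sign(n[2])
print('n',n,'tilt',np.degrees(np.arccos(n[2])),'yaw',np.degrees(np.arctan2(-n[1],-n[0])))
for nm,uv in dict(TL=(271,182),TR=(440,159),BR=(452,294),BL=(300,315),open=(372,271)).items(): print(nm,onpl(a,*P(*uv),c,n).round(4))
for nm,uv,h in (('pivot',(359,192),.006),('knob',(327,226),.037),('cslot',(299,251),.012)): print(nm,onpl(a,*P(*uv),c+h*n,n).round(4))
print('screw wing top',onz(a,*P(562,306),.075), dep(a,*P(562,306)))
for uv in((532,323),(568,334),(599,257),(567,245)): print('blk',onz(a,*P(*uv),.045).round(4))
# side-view checks
for nm,uv in dict(open=(413,306)).items(): print('side',nm,onpl(b,*P(*uv),c,n).round(4))
print('side knob',onpl(b,*P(445,254),c+.037*n,n).round(4),'screw',onz(b,*P(400,441),.075).round(4))
t=cv2.resize(a['color'][90:210,165:390],None,fx=3.5,fy=3.5,interpolation=cv2.INTER_CUBIC);save('crop',t)
E
```

```text
n [-0.024064   -0.99789694  0.06018817] tilt 86.54938652101671 yaw 88.61859613532384
TL [0.4104 0.0645 1.0048]
TR [0.4104 0.0645 1.0048]
BR [0.4104 0.0645 1.0048]
BL [0.4104 0.0645 1.0048]
open [0.4104 0.0645 1.0048]
pivot [0.394  0.062  1.0569]
knob [0.3572 0.0415 1.2172]
cslot [0.3995 0.0559 1.058 ]
screw wing top [ 0.4960559  -0.23789625  0.075     ] [ 0.49610064 -0.23805416  0.07451443]
blk [ 0.4696 -0.193   0.045 ]
blk [ 0.4491 -0.2554  0.045 ]
blk [ 0.5858 -0.3186  0.045 ]
blk [ 0.6088 -0.2626  0.045 ]
side open [0.5545 0.0077 0.1213]
side knob [ 0.5979 -0.0227  0.2488] screw [ 0.5003 -0.2487  0.075 ]
```

View pics/crop.png

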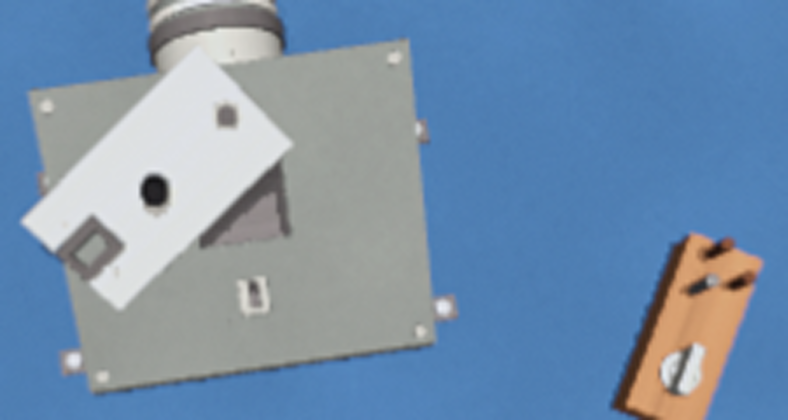

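The crop shows the panel opening at (253,296) with the darker keeper slot in it, pivot at (227,116), knob (155,187) and cover slot (93,247). The screw wing, at (683,370), lies along the block.

```bash
cat >> h.py <<'E'
def frame(yaw):
    # panel axes: x up slope, y left, z out
    return (Rn.from_euler('z',yaw)*Rn.from_euler('y',-np.radians(28))).as_matrix()
E
python3 - <<'E'
from h import *
import pickle;a,b=pickle.load(open('s0.pkl','rb'))
P=lambda x,y:(165+x/3.5,90+y/3.5)
poly=np.array([[305,80],[395,80],[415,330],[280,340],[305,200]],np.int32)
pts=[]
for x in range(90,430,5):
    for y in range(50,380,5):
        if cv2.pointPolygonTest(poly,(x,y),False)>0:
            u,v=P(x,y)
            if a['z_map'][int(round(v)),int(round(u))]>.1: pts.append(dep(a,u,v))
pts=np.array(pts)
for i in range(4):
    c=np.median(pts,0) if i==0 else pts.mean(0)
    n=np.linalg.svd(pts-pts.mean(0))[2][2];n*=np.sign(n[2]);c=pts.mean(0)
    pts=pts[np.abs((pts-c)@n)<.004+.01*(i==0)]
print(len(pts),'tilt',np.degrees(np.arccos(n[2])),'yaw',np.degrees(np.arctan2(-n[1],-n[0])),'c',c)
q={nm:onpl(a,*P(*uv),c,n) for nm,uv in dict(TL=(30,92),TR=(408,40),BR=(433,344),BL=(93,391),op=(253,296)).items()}
for m in q: print(m,q[m].round(4))
for e in (q['TL']-q['TR'],q['BL']-q['BR']): print('yaw edge',np.degrees(np.arctan2(-e[0],e[1])),np.linalg.norm(e))
for e in (q['TL']-q['BL'],q['TR']-q['BR']): print('yaw edge',np.degrees(np.arctan2(e[1],e[0])),np.linalg.norm(e))
pv=onpl(a,*P(227,116),c+.007*n,n)
kn=onpl(a,*P(155,187),c+.037*n,n)
cs=onpl(a,*P(93,247),c+.011*n,n)
print('pv',pv,'kn',kn,'cs',cs,'| op-pv',np.linalg.norm(q['op']-pv),np.linalg.norm(cs-pv))
print(a['fx'])
E
```

```text
1041 tilt 27.95545457733465 yaw 7.618704374894714 c [0.61647959 0.01256139 0.08194348]
TL [0.701  0.2477 0.143 ]
TR [ 0.7368 -0.0282  0.1423]
BR [ 0.5252 -0.0534  0.0293]
BL [0.4919 0.2199 0.031 ]
op [0.5621 0.0904 0.0588]
yaw edge 7.382245124381725 0.2782462379412245
yaw edge 6.942296570392293 0.27541321026296844
yaw edge 7.561805679605645 0.23883392924517224
yaw edge 6.794800736332276 0.24123405151952704
pv [0.68462878 0.10564651 0.13226619] kn [0.62979979 0.1578629  0.14106175] cs [0.59534642 0.20952018 0.09713836] | op-pv 0.14367751771369866 0.14140383727559055
348.08577495276734
```

```bash
cat >> h.py <<'E'
op=np.array([.5621,.0904,.0588]); F=frame(np.radians(7.2)); XP,YP,N=F.T
Rsq=np.column_stack([-XP,YP,-N])
def plan(p,R=None,o=None):
    """rows: turn first (rotvec, deg), then shift in the turned tool's axes (mm)"""
    o=o or robot.get_obs(); R0=Rn.from_euler('xyz',o['ee_rot']).as_matrix()
    R=R0 if R is None else R
    rv=np.degrees(Rn.from_matrix(R0.T@R).as_rotvec()); sh=1e3*R.T@(p-o['tool_pos'])
    print('turn',rv.round(2),'n>=%.1f'%(np.linalg.norm(rv)/8.59),'shift mm',sh.round(1),'n>=%.1f'%(np.linalg.norm(sh)/50))
def pan(p,o=op): return F.T@(p-o)   # panel coordinates relative to op
E
python3 - <<'E'
from h import *
pv=np.array([.6846,.1056,.1323]);kn=np.array([.6298,.1579,.1411]);cs=np.array([.5953,.2095,.0971])
for p in(pv,kn,cs): print((1e3*pan(p)).round(1))
plan(op+.2*N+.03*XP,Rsq)
E
```

```text
[143.5  -0.3   6.9]
[105.4  58.5  37.2]
[ 60.2 114.   11.3]
turn [ -40.69   -4.5  -163.18] n>=19.6 shift mm [-380.3  556.3  106.7] n>=13.6
```

```bash
python3 - <<'E'
from h import *
plan(op+.2*N+.03*XP)
E
```

```text
turn [0. 0. 0.] n>=0.0 shift mm [ 494.3 -462.8  -83.3] n>=13.6
```

```bash
python3 -m crank '[[0,[0.025,-0.024,-0.02],[0,0,0]],[0,[0.03,-0.03,-0.02],[0,0,0]],[0,[0.03,-0.03,-0.02],[0,0,0]],[0,[0.03,-0.03,-0.02],[0,0,0]],[0,[0.033,-0.03,0],[0,0,0]],[0,[0.033,-0.03,0],[0,0,0]],[0,[0.033,-0.03,0],[0,0,0]],[0,[0.033,-0.03,0],[0,0,0]]]'
python3 -m crank '[[0,[0.033,-0.03,0],[0,0,-8]],[0,[0.033,-0.03,0],[0,0,-8]],[0,[0.033,-0.03,0],[0,0,-8]],[0,[0.033,-0.03,0],[0,0,-8]],[0,[0,0,0],[0,0,-8]],[0,[0,0,0],[0,0,-8]],[0,[0,0,0],[0,0,-8]],[0,[0,0,0],[0,0,-8]]]'
python3 -c "
from h import *
plan(op+.2*N+.03*XP,Rsq);print(robot.get_obs()['joint_positions'])"
```

```text
time: 0.9
tool_pos: [0.3381, -0.2145, 0.2459]
ee_rot: [-3.142, 0.0, 0.337]
wrist_force: [1.2, -0.7, 0.2]
width: 0.0938
finger_force: 0.0
time: 1.7
tool_pos: [0.3872, -0.0468, 0.2457]
ee_rot: [-3.141, -0.0, 1.461]
wrist_force: [-0.2, 0.5, -0.3]
width: 0.0939
finger_force: 0.0
turn [ -25.25  -19.94 -101.15] n>=12.4 shift mm [-110.7  114.2   54.5] n>=3.4
[-2.65860662e-01 -2.73044915e-01  1.54555018e+00 -8.84331811e-05
  1.87002406e+00 -1.56501281e-01]
```

```bash
python3 -m crank '[[0,[0,0,0],[-2,-1.5,-7.8]],[0,[0,0,0],[-2,-1.5,-7.8]],[0,[0,0,0],[-2,-1.5,-7.8]],[0,[0,0,0],[-2,-1.5,-7.8]],[0,[0,0,0],[-2,-1.5,-7.8]],[0,[0,0,0],[-2,-1.5,-7.8]],[0,[0,0,0],[-2,-1.5,-7.8]],[0,[0,0,0],[-2,-1.5,-7.8]]]'
python3 -m crank '[[0,[0,0,0],[-2,-1.6,-7.8]],[0,[0,0,0],[-2,-1.6,-7.8]],[0,[0,0,0],[-2,-1.6,-7.8]],[0,[0,0,0],[-2,-1.6,-7.8]],[0,[-0.028,0.028,0.013],[-1.2,-1.2,-7.5]],[0,[-0.028,0.028,0.013],[0,0,0]],[0,[-0.028,0.028,0.013],[0,0,0]],[0,[-0.028,0.028,0.013],[0,0,0]]]'
python3 - <<'E'
from h import *
import pickle
w=vision.snapshot('wrist');pickle.dump(w,open('w0.pkl','wb'))
plan(op+.2*N+.03*XP,Rsq);print(robot.get_obs()['joint_positions'])
save('w0',cv2.resize(w['color'],(800,600)));print('cam',-w['R'].T@w['t']-robot.get_obs()['tool_pos'],w['fx'])
E
```

```text
time: 2.5
tool_pos: [0.3871, -0.0468, 0.2457]
ee_rot: [3.016, 0.309, 2.542]
wrist_force: [-0.1, 0.0, -0.2]
width: 0.0936
finger_force: 0.0
time: 3.3
tool_pos: [0.5013, 0.0755, 0.2534]
ee_rot: [-3.139, 0.494, -3.026]
wrist_force: [-0.3, -1.8, 0.8]
width: 0.0937
finger_force: 0.0
turn [ 0.02  0.33 -0.27] n>=0.0 shift mm [ 8.8  1.7 -1.1] n>=0.2
[ 0.00430971 -0.43260279  1.73456444  0.05925575  1.34867625 -1.68616412]
cam [-0.16607194 -0.02419381  0.16114664] 268.1961354530681
```

View pics/w0.png

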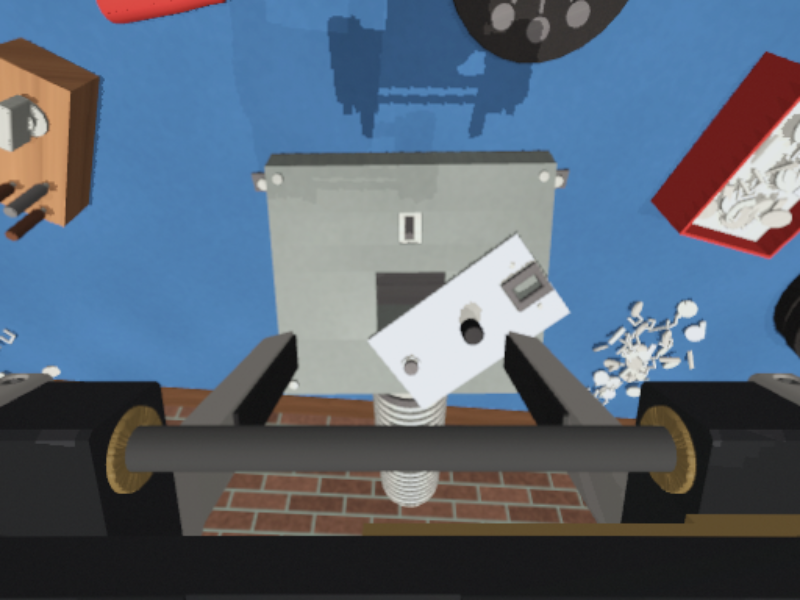

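The wrist view shows the opening at (410,228), with the dark keeper slot near its middle. The pivot is at (411,366), the knob top at (472,331) and the cover slot at (526,285).

```bash
python3 - <<'E'
from h import *
import pickle;w=pickle.load(open('w0.pkl','rb'))
k=.64
g=cv2.cvtColor(w['color'],cv2.COLOR_RGB2GRAY)
u0,v0=250,133
c=g[v0:160,u0:276];print(c)
P=lambda u,v:(u*k,v*k)
o=onpl(w,*P(410,228),op,N)
print('op',o,(pan(o)*1e3).round(1))
for nm,uv,h in(('pv',(411,366),.011),('knob',(472,332),.037),('cs',(526,286),.011)):
    print(nm,(pan(onpl(w,*P(*uv),op+h*N,N))*1e3).round(1))
for uv in((264,157),(555,152)): print('front corners',onpl(w,*P(*uv),op,N).round(4),(pan(onpl(w,*P(*uv),op,N))*1e3).round(1))
E
```

```text
[[166 167 166 167 167 166 166 165 165 165 166 166 165 164 163 165 166 167
  167 167 167 167 166 164 163 163]
 [166 166 166 166 166 166 165 165 165 165 167 166 166 165 164 165 166 166
  167 167 167 167 166 166 165 165]
 [166 166 166 166 165 167 172 170 172 174 173 173 174 173 173 177 182 182
  182 176 166 169 169 169 167 167]
 [168 167 168 167 163 181 205 204 205 207 206 206 206 206 206 209 213 212
  210 191 161 171 171 171 170 170]
 [168 167 167 167 160 192 227 225 222 218 214 215 215 215 216 223 227 227
  225 201 155 171 171 171 170 169]
 [168 167 167 167 161 192 227 223 207 180 159 163 163 162 176 208 226 226
  225 204 155 170 171 170 169 170]
 [168 167 168 168 161 192 227 224 199 132  75  75  75  75 127 197 226 226
  225 205 154 170 170 170 170 170]
 [169 168 168 169 162 193 227 225 203 132  75  75  75  76 124 196 227 227
  227 205 155 170 169 169 170 169]
 [170 169 169 169 162 194 229 229 209 130  74  75  75  73 124 198 229 229
  229 208 154 169 169 169 169 170]
 [170 170 170 170 162 194 229 229 208 130  74  75  75  76 125 198 228 228
  228 207 154 169 169 169 170 170]
 [171 171 
[... 1383 characters left out ...]
65 172 171 171 171 171]
 [171 171 171 170 171 164 151 151 151 152 151 152 151 150 150 153 158 159
  160 162 167 170 169 168 168 168]
 [167 167 167 167 167 167 167 167 167 167 167 167 167 166 166 166 167 167
  167 167 167 167 166 166 165 166]
 [167 167 167 167 168 167 168 168 168 167 167 167 167 166 166 167 167 167
  167 166 167 166 166 165 166 166]
 [167 167 167 167 167 168 167 167 168 168 168 167 166 167 167 167 167 167
  166 165 166 166 166 165 165 166]]
op [0.56417097 0.09200531 0.05999945] [2.6 1.3 0. ]
pv [145.2   1.7  11. ]
knob [99.  60.1 37. ]
cs [ 59.9 116.7  11. ]
front corners [ 0.5218 -0.0536  0.028 ] [ -65.7 -137.8    0. ]
front corners [0.4856 0.2207 0.0271] [-67.5 138.8  -0. ]
```

```bash
cat >> h.py <<'E'
op=op+.001*XP+.0007*YP; F=frame(np.radians(7.4)); XP,YP,N=F.T
Rsq=np.column_stack([-XP,YP,-N])
def cov(th,d=.075,h=.015): # point on cover at swing th (deg)
    t=np.radians(th); return op+F@np.array([.145-d*np.cos(t),d*np.sin(t),h])
def Rc(th): return Rsq@Rn.from_euler('z',th,degrees=True).as_matrix()
E
python3 -c "
from h import *
plan(cov(53.4,h=.06),Rc(53))"
```

```text
turn [ 0.08  0.34 52.56] n>=6.1 shift mm [ 12.3  87.4 138.9] n>=3.3
```

```bash
python3 -m crank '[[0,[0,0,0],[0,0.34,7.5]],[0,[0,0,0],[0,0,7.5]],[0,[0,0,0],[0,0,7.5]],[0,[0,0,0],[0,0,7.5]],[0,[0,0,0],[0,0,7.5]],[0,[0,0,0],[0,0,7.5]],[0,[0.002,0.02,0.025],[0,0,7.5]],[0,[0.004,0.025,0.035],[0,0,0]]]'
python3 -m crank '[[0,[0.004,0.025,0.035],[0,0,0]],[0,[0.002,0.017,0.034],[0,0,0]],[0,[0,0,0.01],[0,0,0]],[0,[0,0,0],[0,0,0]]]'
python3 - <<'E'
from h import *
plan(cov(53.4,h=.015),Rc(53))
w=vision.snapshot('wrist');save('w1',cv2.resize(w['color'],(640,480)))
E
```

```text
time: 4.15
tool_pos: [0.5523, 0.1142, 0.2171]
ee_rot: [2.739, 0.293, 2.277]
wrist_force: [0.2, -0.6, 0.6]
width: 0.0937
finger_force: 0.0
time: 4.55
tool_pos: [0.609, 0.1514, 0.1553]
ee_rot: [2.75, 0.288, 2.284]
wrist_force: [0.4, -0.1, 0.1]
width: 0.094
finger_force: 0.0
turn [-0.6   0.14 -0.1 ] n>=0.1 shift mm [ 0.4 10.3 44.7] n>=0.9
```

View pics/w1.png

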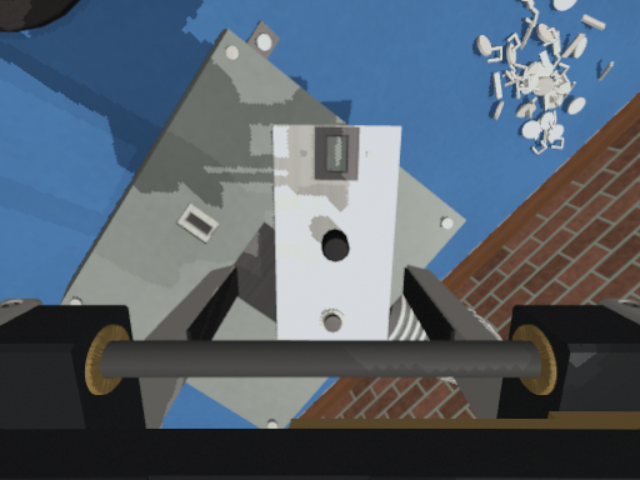

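The knob, at (335,246), lies about 10 mm to the +y side of the finger centre line (~320). The plan already includes that shift, and the cover runs along the tool x axis.

```bash
python3 -m crank '[[0,[0,0.01,0.01],[-0.6,0,0]],[0,[0,0,0.018],[0,0,0]],[0,[0,0,0.017],[0,0,0]],[0.85,[0,0,0],[0,0,0]],[0.85,[0,0,0],[0,0,0]],[0.85,[0,0,0],[0,0,0]],[0.85,[0,0,0],[0,0,0]],[0.85,[0,0,0],[0,0,0]]]'
python3 - <<'E'
from h import *
o=robot.get_obs();print((pan(o['tool_pos'],op)*1e3).round(1))
plan(cov(53.4,h=.015),Rc(53))
E
```

```text
time: 5.4
tool_pos: [0.6383, 0.1613, 0.1243]
ee_rot: [2.732, 0.292, 2.282]
wrist_force: [-0.2, -0.8, 0.5]
width: 0.0574
finger_force: 0.0
[104.6  59.8  18.1]
turn [ 0.39  0.4  -0.14] n>=0.1 shift mm [ 2.9 -3.2  3.1] n>=0.1
```

```bash
python3 -m crank '[[0.95,[0.001,-0.002,0.002],[0,0,0]],[0.95,[0,0,0],[0,0,0]],[0.95,[0,0,0],[0,0,0]],[0.95,[0,0,0],[0,0,0]],[0.95,[0,0,0],[0,0,0]],[0.95,[0,0,0],[0,0,0]]]'
python3 - <<'E'
from h import *
o=robot.get_obs();p=pan(o['tool_pos'],op)*1e3;print(p.round(1),np.degrees(np.arctan2(p[1],145-p[0])),np.hypot(p[1],145-p[0]))
plan(cov(53.4,h=.015),Rc(53))
E
```

```text
time: 6.0
tool_pos: [0.6371, 0.1607, 0.1202]
ee_rot: [2.733, 0.291, 2.282]
wrist_force: [-0.3, 0.4, 0.3]
width: 0.0092
finger_force: 0.0
[101.5  59.4  15. ] 53.804313319488436 73.59154649243413
turn [ 0.3   0.35 -0.14] n>=0.1 shift mm [ 1.4 -0.5  0. ] n>=0.0
```

```bash
python3 - <<'E'
from h import *
w=vision.snapshot('wrist');s=vision.snapshot('side')
im=np.hstack([cv2.resize(w['color'],(480,360)),cv2.resize(s['color'][120:220,220:353],(320,240)).repeat(1,0) if 0 else cv2.resize(s['color'][110:260,220:340],(288,360))])
save('w2',im)
E
```

```text
(no output)
```

View pics/w2.png

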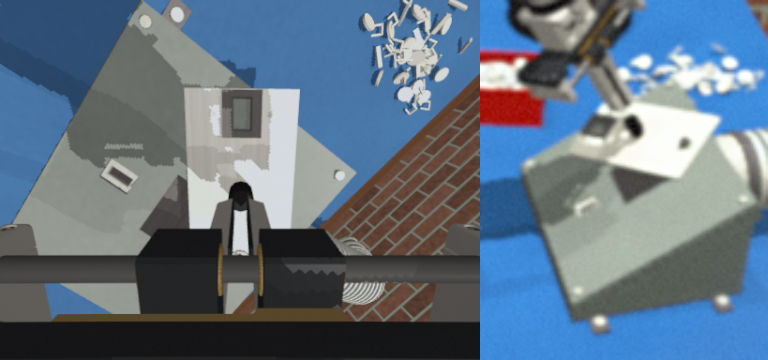

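```bash
python3 - <<'E'
from h import *
w=vision.snapshot('wrist');o=robot.get_obs()
def proj(X):
    K=np.array([[w['fx'],0,w['cx']],[0,w['fy'],w['cy']],[0,0,1.]])
    return cv2.projectPoints(np.array([X]),cv2.Rodrigues(w['R'])[0],w['t'],K,np.array(w['dist']))[0].ravel().round(1)
tp=o['tool_pos'];print('tcp',proj(tp),'knobtop',proj(cov(53.4,h=.037)),'base',proj(cov(53.4,h=.009)),'cs',proj(cov(53.4,.145,.012)),'pv',proj(cov(0,0,.011)))
save('w3',cv2.resize(w['color'][80:290,130:380],(750,600),interpolation=cv2.INTER_CUBIC))
print(o['width'],o['finger_force'])
E
```

```text
tcp [255.5 206.8] knobtop [254.9 213.8] base [254.9 203.2] cs [255.1 120.7] pv [254.6 280.4]
0.004580321134686223 0.0
```

View pics/w3.png

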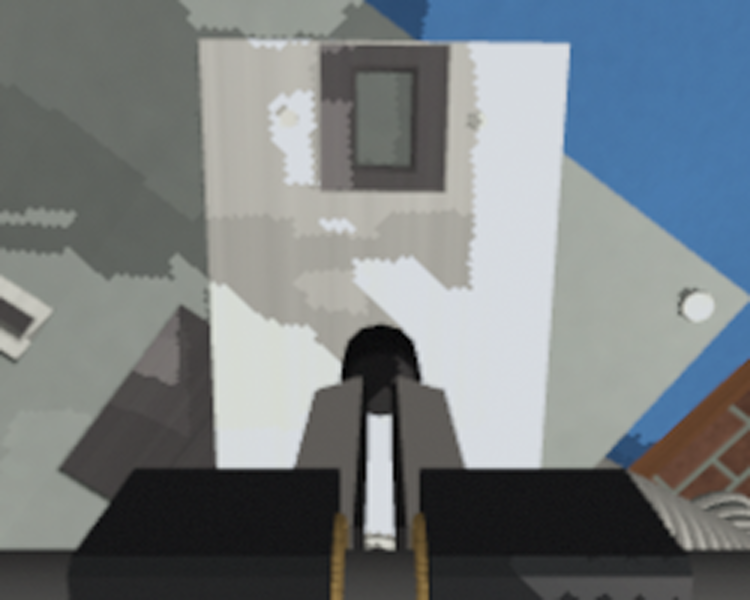

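The fingertips at crop (340,385) and (420,385) occlude the knob, whose circle is at (380,360). The tips may therefore be above it, so I'll check with depth.

```bash
python3 - <<'E'
from h import *
w=vision.snapshot('wrist');o=robot.get_obs()
print('width',o['width'],'tool',(pan(o['tool_pos'],op)*1e3).round(1))
for nm,(x,y) in dict(ftL=(340,392),ftR=(422,392),kn1=(380,345),kn2=(380,360),kn3=(365,360),gap=(380,395),cov=(480,300),coll=(335,60),panel=(620,330)).items():
    u,v=130+x/3,80+y/2.857
    print(nm,w['z_map'][int(v),int(u)].round(4),(pan(dep(w,u,v),op)*1e3).round(1))
R0=Rn.from_euler('xyz',o['ee_rot']).as_matrix();print('cam in tool',R0.T@(-w['R'].T@w['t']-o['tool_pos']))
E
```

```text
width 0.00452799483922751 tool [101.5  59.4  15. ]
ftL 0.178 [89.4 61.8 65.8]
ftR 0.1789 [104.   72.7  65.9]
kn1 0.2105 [95.6 68.7 33.9]
kn2 0.2067 [97.9 65.7 35.5]
kn3 0.2057 [94.6 63.7 36.4]
gap 0.2098 [103.6  58.1  36.8]
cov 0.2352 [115.7  91.    5.1]
coll 0.2117 [ 41.  122.1  10.6]
panel 0.2428 [157.4 108.1  -1. ]
cam in tool [ 0.06921624  0.00047489 -0.21930054]
```

```bash
python3 - <<'E'
from h import *
import pickle
w=pickle.load(open('w0.pkl','rb'))
# camera->tool: constant; compute from present
n=vision.snapshot('wrist');o=robot.get_obs();R0=Rn.from_euler('xyz',o['ee_rot']).as_matrix()
def tool(s,u,v):
    X=n['R']@dep(n,u,v)*0 # unused
    K=np.array([[s['fx'],0,s['cx']],[0,s['fy'],s['cy']],[0,0,1.]])
    p=cv2.undistortPoints(np.array([[[u,v]]],float),K,np.array(s['dist']))[0,0]
    pc=np.array([p[0],p[1],1])*s['z_map'][int(v),int(u)]
    return (R0.T@(n['R'].T@(pc-n['t'])-o['tool_pos'])*1e3).round(1)
for uv in((185,216),(187,220),(185,226),(327,216),(324,220),(180,230),(160,240),(140,250)): print('open',uv,tool(w,*uv))
for uv in((243,217),(243,222),(243,230),(240,242),(270,217),(270,222),(270,230)): print('closed',uv,tool(n,*uv))
E
```

```text
open (185, 216) [  8.4 -47.7 -47. ]
open (187, 220) [  5.9 -46.2 -48.1]
open (185, 226) [  3.8 -46.3 -53.6]
open (327, 216) [  7.5  49.2 -44.8]
open (324, 220) [  3.5  48.2 -41.7]
open (180, 230) [  6.2 -45.9 -66.3]
open (160, 240) [  8.9 -50.7 -86.8]
open (140, 250) [  8.9 -56.5 -98.4]
closed (243, 217) [  8.9  -8.2 -50.7]
closed (243, 222) [  9.2  -7.7 -60.7]
closed (243, 230) [  9.1  -7.1 -73.4]
closed (240, 242) [  8.7  -8.  -88.9]
closed (270, 217) [  8.7   9.8 -50.1]
closed (270, 222) [  8.4   9.4 -58.6]
closed (270, 230) [  8.8   8.6 -72.6]
```

```bash
python3 - <<'E'
from h import *
n=vision.snapshot('wrist');o=robot.get_obs();R0=Rn.from_euler('xyz',o['ee_rot']).as_matrix()
g=cv2.cvtColor(n['color'],cv2.COLOR_RGB2GRAY)
print(g[205:224,[236,238,240,242,245,248,265,268,271,274]])
for u,v in((238,216),(242,215),(246,214),(268,215),(274,216)):
    c,d=ray(n,u,v);c=R0.T@(c-o['tool_pos']);d=R0.T@d
    for x in (.008,): print(u,v,((c+d*(x-c[0])/d[0])*1e3).round(1))
E
```

```text
[[217 216 216 180  13  15  19  16 217 217]
 [217 216 216 208  14  12  28  18 218 217]
 [217 216 216 217  14  18  41  17 217 218]
 [217 216 217 217  14  22  53  20 217 217]
 [217 216 216 217  15  23  55  24 217 218]
 [217 217 217 213  14  22  55  24 218 218]
 [216 217 216 206  15  34  59  29 211 217]
 [216 216 217 206  30  70  74  37 199 217]
 [216 216 216 192  69  92  90  69 201 218]
 [216 211 197 145  92  91  92  92 178 213]
 [201 176 128  91  92  92  92  91  92 179]
 [144  92  92  92  92  91  91  91  92  91]
 [ 92  92  92  92  92  91  92  92  91  92]
 [ 92  92  92  92  91  92  92  92  93  91]
 [ 92  92  92  92  92  92  91  91  92  92]
 [ 92  91  93  91  92  92  92  92  92  91]
 [ 92  91  92  91  92  92  92  92  92  92]
 [ 92  92  92  91  92  92  92  93  91  92]
 [ 92  92  92  92  92  91  91  92  92  91]]
238 216 [  8.  -11.8 -46.1]
242 215 [  8.   -9.2 -44.1]
246 214 [  8.   -6.5 -42. ]
268 215 [  8.    8.7 -44.1]
274 216 [  8.   12.7 -46.1]
```

```bash
cat >> h.py <<'E'
TIP=.040
def plant(p,R=None):
    o=robot.get_obs(); z=(Rn.from_euler('xyz',o['ee_rot']).as_matrix() if R is None else R)[:,2]
    plan(p+TIP*z,R,o)
E
python3 -m crank '[[0.3,[0.002,0,0],[0,0,0]],[0.3,[0,0,0],[0,0,0]],[0.3,[0,0,0],[0,0,0]],[0.3,[0,0,0],[0,0,0]],[0.3,[0,0,0],[0,0,0]],[0.3,[0,0,0],[0,0,0]]]'
python3 -m crank '[[0.3,[0,0,0.015],[0,0,0]],[0.3,[0,0,0.015],[0,0,0]],[0.3,[0,0,0.01],[0,0,0]],[0.9,[0,0,0],[0,0,0]],[0.9,[0,0,0],[0,0,0]],[0.9,[0,0,0],[0,0,0]],[0.9,[0,0,0],[0,0,0]],[0.9,[0,0,0],[0,0,0]]]'
python3 -c "
from h import *
o=robot.get_obs();p=pan(o['tool_pos'],op)*1e3;print(p.round(1),np.degrees(np.arctan2(p[1],145-p[0])),np.hypot(p[1],145-p[0]))"
```

```text
time: 6.9
tool_pos: [0.6359, 0.1622, 0.1197]
ee_rot: [2.733, 0.291, 2.282]
wrist_force: [-0.5, 0.7, 0.1]
width: 0.0494
finger_force: 0.0
time: 7.7
tool_pos: [0.655, 0.1647, 0.0853]
ee_rot: [2.732, 0.292, 2.282]
wrist_force: [0.1, -1.2, -0.6]
width: 0.029
finger_force: 0.0
[101.3  61.  -24.3] 54.34972486500023 75.04622901031695
```

```bash
python3 -m crank '[[0.9,[0,0,0],[0,0,0]],[0.9,[0,0,0],[0,0,0]],[0.9,[0,0,0],[0,0,0]],[0.9,[0,0,0],[0,0,0]]]'
python3 -c "
from h import *
o=robot.get_obs();p=pan(o['tool_pos'],op)*1e3;print(p.round(1),np.degrees(np.arctan2(p[1],145-p[0])),np.hypot(p[1],145-p[0]))
for t in (40,20,0): plan(cov(t,h=-.025),Rc(t))
s=vision.snapshot('side');save('s2',s['color'][100:260,200:360])"
```

```text
time: 8.1
tool_pos: [0.655, 0.1647, 0.0851]
ee_rot: [2.733, 0.291, 2.282]
wrist_force: [-1.7, 0.7, 2.3]
width: 0.0208
finger_force: 30.0
[101.1  61.  -24.5] 54.27819713399835 75.1407626361214
turn [  0.31   0.41 -13.13] n>=1.5 shift mm [  2.2 -18.5   0.5] n>=0.4
turn [  0.23   0.46 -33.13] n>=3.9 shift mm [ 12.9 -42.3   0.5] n>=0.9
turn [  0.15   0.51 -53.13] n>=6.2 shift mm [ 31.1 -61.    0.5] n>=1.4
```

```bash
python3 -m crank '[[0.9,[-0.0004,-0.0078,0],[0,0,-5.9]],[0.9,[-0.0004,-0.0078,0],[0,0,-5.9]],[0.9,[-0.0004,-0.0078,0],[0,0,-5.9]],[0.9,[-0.0004,-0.0078,0],[0,0,-5.9]],[0.9,[-0.0004,-0.0078,0],[0,0,-5.9]],[0.9,[-0.0004,-0.0078,0],[0,0,-5.9]]]'
python3 -c "
from h import *
o=robot.get_obs();p=pan(o['tool_pos'],op)*1e3;print(p.round(1),np.degrees(np.arctan2(p[1],145-p[0])),np.hypot(p[1],145-p[0]))
plan(cov(0,h=-.025),Rc(0))"
```

```text
time: 8.75
tool_pos: [0.6361, 0.1253, 0.0725]
ee_rot: [2.979, 0.472, 2.926]
wrist_force: [-2.8, 1.8, 3.0]
width: 0.0212
finger_force: 30.0
[ 74.2  24.4 -24.5] 19.010874154190706 74.91597894952382
turn [  0.11   0.49 -17.54] n>=2.0 shift mm [  4.2 -24.4   0.5] n>=0.5
```

```bash
python3 -m crank '[[0.9,[-0.0004,-0.0078,0],[0,0,-5.9]],[0.9,[-0.0004,-0.0078,0],[0,0,-5.9]],[0.9,[-0.0004,-0.0078,0],[0,0,-5.5]],[0.9,[0,0,0],[0,0,0]],[0.9,[0,0,0],[0,0,0]]]'
python3 -c "
from h import *
o=robot.get_obs();p=pan(o['tool_pos'],op)*1e3;print(p.round(1),np.degrees(np.arctan2(p[1],145-p[0])),np.hypot(p[1],145-p[0]))
plan(cov(0,h=-.025),Rc(0))
w=vision.snapshot('wrist');save('w4',cv2.resize(w['color'][90:260,150:362],(748,600),interpolation=cv2.INTER_CUBIC))"
```

```text
time: 9.25
tool_pos: [0.6356, 0.101, 0.0706]
ee_rot: [3.139, 0.496, -3.022]
wrist_force: [-5.6, -0.1, 5.6]
width: 0.0212
finger_force: 30.0
[ 70.1   0.3 -24.5] 0.24617760015390316 74.91383013672309
turn [-0.09  0.42 -0.49] n>=0.1 shift mm [ 0.1 -0.3  0.5] n>=0.0
```

View pics/w4.png

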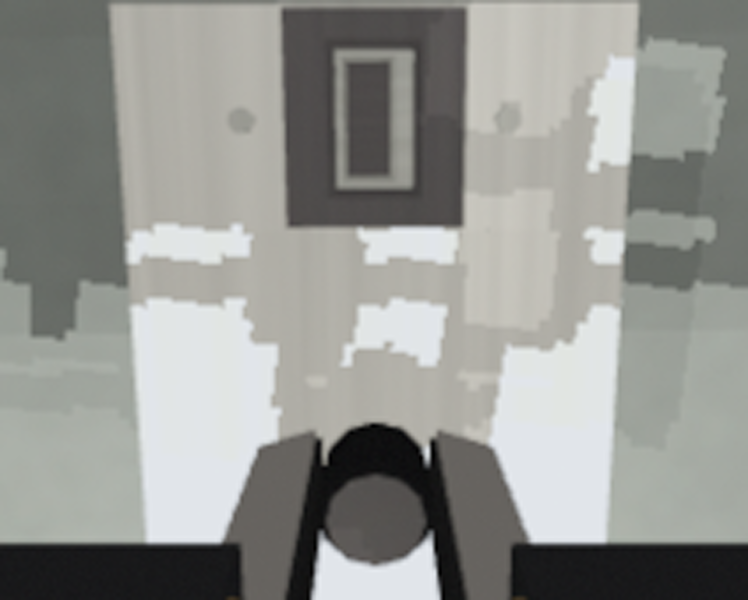

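The view shows the keeper slot, centre (368,120), visible through the cover's slot, centre (374,118). The cover is aligned and the keeper is about 1 mm to the -y side. I'll release, back off and go for the screw.

```bash
python3 - <<'E'
from h import *
w=vision.snapshot('wrist')
for (x,y),h in(((374,118),.012),((368,120),-.003),((374,118),.012)):
    print((pan(onpl(w,150+x/3.5283,90+y/3.5294,op+h*N,N),op)*1e3).round(2))
E
python3 -m crank '[[0.9,[0,-0.0003,0],[0,0,0]],[0.5,[0,0,0],[0,0,0]],[0.5,[0,0,0],[0,0,0]],[0.5,[0,0,0],[0,0,0]],[0.5,[0,0,-0.01],[0,0,0]],[0.5,[0,0,-0.03],[0,0,0]],[0.5,[0,0,-0.04],[0,0,0]],[0.2,[0,0,-0.04],[0,0,0]]]'
python3 - <<'E'
from h import *
t=np.radians(154.3);R=np.column_stack([[np.cos(t),np.sin(t),0],[np.sin(t),-np.cos(t),0],[0,0,-1]])
plant(np.array([.497,-.240,.13]),R); plant(np.array([.497,-.240,.13]));print(robot.get_obs()['joint_positions'])
E
```

```text
[ 0.87  0.92 12.  ]
[ 1.36 -0.33 -3.  ]
[ 0.87  0.92 12.  ]
time: 10.15
tool_pos: [0.5781, 0.0934, 0.1765]
ee_rot: [3.139, 0.495, -3.021]
wrist_force: [0.1, -0.7, 0.1]
width: 0.0517
finger_force: 0.0
turn [ 8.22 27.57 31.95] n>=5.0 shift mm [ -71.5 -335.6   86.5] n>=7.1
turn [0. 0. 0.] n>=0.0 shift mm [ 128.2 -321.2   22.7] n>=6.9
[ 0.03420196 -0.24480068  1.75193997  0.0478343   1.1411378  -1.66650518]
```

```bash
python3 -m crank '[[0,[0,0,0],[1.64,5.5,6.4]],[0,[0,0,0],[1.64,5.5,6.4]],[0,[0,0,0],[1.64,5.5,6.4]],[0,[0,0,0],[1.64,5.5,6.4]],[0,[0,0,0],[1.64,5.5,6.4]],[0,[-0.009,-0.042,0],[0,0,0]],[0,[-0.009,-0.042,0],[0,0,0]],[0,[-0.009,-0.042,0],[0,0,0]]]'
python3 -m crank '[[0,[-0.009,-0.042,0.01],[0,0,0]],[0,[-0.009,-0.042,0.01],[0,0,0]],[0,[-0.009,-0.042,0.01],[0,0,0]],[0,[-0.009,-0.042,0.016],[0,0,0]],[0,[-0.009,-0.041,0.02],[0,0,0]],[0,[0,0,0.02],[0,0,0]],[0,[0,0,0],[0,0,0]]]'
python3 - <<'E'
from h import *
w=vision.snapshot('wrist');import pickle;pickle.dump(w,open('w5.pkl','wb'))
t=np.radians(154.3);R=np.column_stack([[np.cos(t),np.sin(t),0],[np.sin(t),-np.cos(t),0],[0,0,-1]])
plant(np.array([.497,-.240,.13]),R)
save('w5',cv2.resize(w['color'],(800,600)))
E
```

```text
time: 10.95
tool_pos: [0.5489, -0.0329, 0.1752]
ee_rot: [3.141, 0.002, 2.693]
wrist_force: [0.4, -0.0, 0.3]
width: 0.0938
finger_force: 0.0
time: 11.65
tool_pos: [0.4965, -0.2395, 0.0862]
ee_rot: [3.139, -0.004, 2.69]
wrist_force: [0.2, -0.4, 0.2]
width: 0.0937
finger_force: 0.0
turn [ 0.11 -0.06 -0.09] n>=0.0 shift mm [ 0.4 -1.  -1.8] n>=0.0
```

View pics/w5.png

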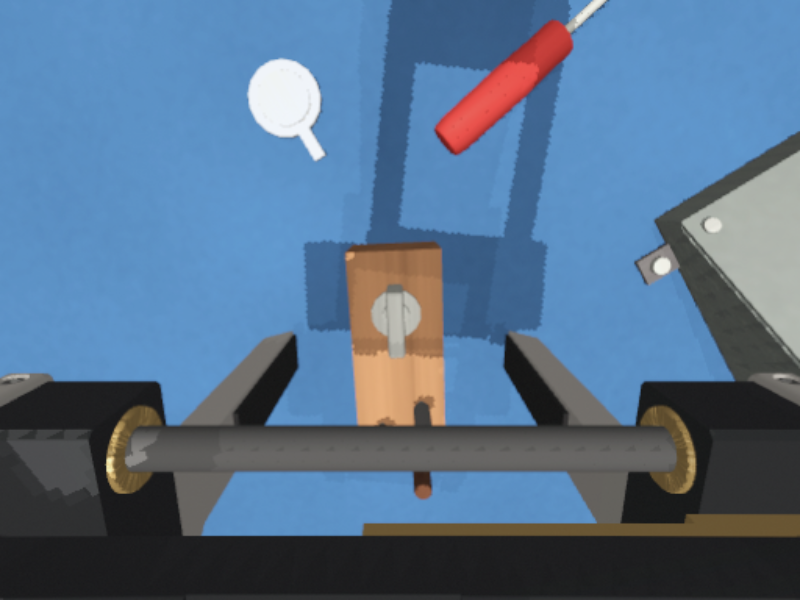

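The screw's wing top runs from (396,292) to (397,356), with the flange centred at (396,314). The fingers are nearly in line with it.

```bash
python3 - <<'E'
from h import *
import pickle;w=pickle.load(open('w5.pkl','rb'));k=.64
a=onz(w,395.5*k,292*k,.075);b=onz(w,397.5*k,356*k,.075);f=onz(w,396*k,314*k,.049)
d=a-b;yaw=np.degrees(np.arctan2(d[1],d[0]));print(a,b,np.linalg.norm(d),yaw,'mid',(a+b)/2,'flange',f)
for uv in((352,256),(440,248),(358,424),(444,424)): print(onz(w,uv[0]*k,uv[1]*k,.045).round(4))
m=(a+b)/2*.5+f*.5
for y in (yaw,154.3):
    t=np.radians(y);R=np.column_stack([[np.cos(t),np.sin(t),0],[np.sin(t),-np.cos(t),0],[0,0,-1]])
    plant(np.array([m[0],m[1],.053]),R)
E
```

```text
[ 0.48182736 -0.23512952  0.075     ] [ 0.51700677 -0.25103362  0.075     ] 0.03860739858812622 155.6729633989045 mid [ 0.49941706 -0.24308157  0.075     ] flange [ 0.5002033  -0.24400646  0.049     ]
[ 0.4553 -0.2527  0.045 ]
[ 0.4748 -0.2011  0.045 ]
[ 0.5608 -0.3029  0.045 ]
[ 0.5869 -0.2494  0.045 ]
turn [ 0.11 -0.06 -1.47] n>=0.2 shift mm [-3.6 -3.1 75.2] n>=1.5
turn [ 0.11 -0.06 -0.09] n>=0.0 shift mm [-3.7 -3.  75.2] n>=1.5
```

```bash
python3 -m crank '[[0.5,[-0.0037,-0.003,0.01],[0,0,-1.2]],[0.5,[0,0,0.022],[0,0,0]],[0.5,[0,0,0.022],[0,0,0]],[0.5,[0,0,0.018],[0,0,0]],[0.98,[0,0,0],[0,0,0]],[0.98,[0,0,0],[0,0,0]],[0.98,[0,0,0],[0,0,0]],[0.98,[0,0,0],[0,0,0]]]'
python3 -m crank '[[0.98,[0,0,0],[0,0,0]],[0.98,[0,0,0],[0,0,0]],[0.98,[0,0,0],[0,0,0]],[0.98,[0,0,0],[0,0,0]]]'
```

```text
time: 12.5
tool_pos: [0.5025, -0.2443, 0.0191]
ee_rot: [3.141, 0.005, 2.714]
wrist_force: [0.3, 0.1, -0.3]
width: 0.0335
finger_force: 0.0
time: 12.9
tool_pos: [0.5013, -0.244, 0.0176]
ee_rot: [3.141, 0.003, 2.713]
wrist_force: [-1.2, 0.5, 1.2]
width: 0.0097
finger_force: 30.0
```

```bash
python3 -m crank '[[0.98,[0,0,-0.01],[0,0,0]],[0.98,[0,0,-0.02],[0,0,0]],[0.98,[0,0,-0.035],[0,0,0]],[0.98,[0,0,-0.04],[0,0,0]],[0.98,[0,0,-0.04],[0,0,0]],[0.98,[0,0,-0.03],[0,0,0]],[0.98,[0,0,0],[0,0,0]]]'
cat >> h.py <<'E'
def inhand(w):
    o=robot.get_obs();R0=Rn.from_euler('xyz',o['ee_rot']).as_matrix()
    K=np.array([[w['fx'],0,w['cx']],[0,w['fy'],w['cy']],[0,0,1.]])
    v,u=np.mgrid[150:260,215:297]
    p=cv2.undistortPoints(np.stack([u,v],-1).reshape(-1,1,2).astype(float),K,np.array(w['dist']))[:,0]
    pc=np.column_stack([p,np.ones(len(p))])*w['z_map'][v,u].reshape(-1,1)
    return ((pc-w['t'])@w['R']-o['tool_pos'])@R0*1e3,u.ravel(),v.ravel()
E
python3 - <<'E'
from h import *
w=vision.snapshot('wrist');X,u,v=inhand(w);o=robot.get_obs();print(o['width'],o['finger_force'])
for U in (250,255,260):
    for V in range(180,216,2):
        i=np.where((u==U)&(v==V))[0][0];print(U,V,X[i].round(1),w['color'][V,U],end=' | ')
    print()
f=X[(X[:,2]>-36)&(X[:,2]<-25)];print('flange band',len(f),f.min(0),f.max(0))
plan(op+F@np.array([.001,0,.10]),Rsq); plan(op+F@np.array([.001,0,.10]))
E
```

```text
time: 13.6
tool_pos: [0.5032, -0.2453, 0.199]
ee_rot: [-3.142, 0.014, 2.714]
wrist_force: [0.6, -0.6, -1.3]
width: 0.0096
finger_force: 30.0
0.009707424603155428 29.999876618385315
250 180 [-10.8  -8.7 150.4] [183 132  92] | 250 182 [-13.5  -8.7 149.7] [183 133  93] | 250 184 [-16.2  -8.7 148.9] [183 134  93] | 250 186 [-19.1  -8.7 148.7] [183 133  92] | 250 188 [-22.5  -8.8 150.7] [183 133  92] | 250 190 [-25.3  -8.8 150. ] [184 134  92] | 250 192 [-28.1  -8.8 149.5] [244 189 138] | 250 194 [-31.1  -8.8 149.3] [188 150 118] | 250 196 [ 19.2  -4.2 -42.6] [110 110 104] | 250 198 [ 19.5  -4.1 -48.5] [112 112 106] | 250 200 [ 19.3  -4.  -52.5] [112 113 107] | 250 202 [ 19.6  -3.9 -58.3] [123 122 117] | 250 204 [ 19.2  -3.8 -61.4] [175 174 166] | 250 206 [ 17.8  -3.8 -61.1] [178 177 169] | 250 208 [ 16.5  -3.8 -61. ] [177 177 169] | 250 210 [ 14.8  -3.9 -59.9] [177 177 169] | 250 212 [ 13.8  -3.9 -60.9] [177 177 169] | 250 214 [ 12.5  -3.9 -61.1] [177 177 169] | 
255 180 [-10.5  -1.6 149.4] [177 128  90] | 255 182 [-13.1  -1.6 147.9] [177 128  89] | 255 184 [-16.5  -1.6 150. ] [176 128  
[... 987 characters left out ...]
.9   2.8 -39.8] [114 114 108] | 260 196 [ 19.8   2.7 -44.6] [117 117 112] | 260 198 [ 19.6   2.6 -49.1] [116 116 111] | 260 200 [ 19.8   2.6 -54.4] [118 119 112] | 260 202 [ 20.2   2.5 -60.1] [130 130 123] | 260 204 [ 19.3   2.5 -61.7] [184 184 176] | 260 206 [ 18.1   2.5 -61.9] [198 199 190] | 260 208 [ 16.2   2.5 -60.2] [199 199 190] | 260 210 [ 15.5   2.5 -62.1] [199 198 190] | 260 212 [ 13.7   2.5 -60.7] [199 199 190] | 260 214 [ 12.6   2.5 -61.5] [199 198 190] | 
flange band 152 [  3.32497338 -14.99535788 -35.99731418] [ 14.71638764  15.50596982 -31.55624668]
turn [ -7.89 -26.8  -31.24] n>=4.9 shift mm [-28.5 325.1  68.9] n>=6.7
turn [0. 0. 0.] n>=0.0 shift mm [123.5 306.3  46.7] n>=6.7
```

```bash
python3 -m crank '[[0.98,[0,0,0],[-1.58,-5.36,-6.25]],[0.98,[0,0,0],[-1.58,-5.36,-6.25]],[0.98,[0,0,0],[-1.58,-5.36,-6.25]],[0.98,[0,0,0],[-1.58,-5.36,-6.25]],[0.98,[0,0,0],[-1.58,-5.36,-6.25]],[0.98,[-0.003,0.025,0],[0,0,0]],[0.98,[-0.004,0.04,0],[0,0,0]],[0.98,[-0.004,0.04,0]  ,[0,0,0]]]'
python3 -m crank '[[0.98,[-0.004,0.04,0.01],[0,0,0]],[0.98,[-0.004,0.04,0.01],[0,0,0]],[0.98,[-0.004,0.04,0.015],[0,0,0]],[0.98,[-0.004,0.04,0.015],[0,0,0]],[0.98,[-0.002,0.04,0.015],[0,0,0]],[0.98,[0,0.02,0.004],[0,0,0]],[0.98,[0,0,0],[0,0,0]]]'
python3 -c "
from h import *
plan(op+F@np.array([.0009,-.0005,.02]),Rsq);o=robot.get_obs();print((pan(o['tool_pos'],op)*1e3).round(1),o['joint_positions'])"
```

```text
time: 14.45
tool_pos: [0.4951, -0.1377, 0.1943]
ee_rot: [3.133, 0.48, -3.02]
wrist_force: [0.0, 0.6, -0.2]
width: 0.0097
finger_force: 30.0
time: 15.15
tool_pos: [0.5134, 0.089, 0.1415]
ee_rot: [3.136, 0.477, -3.01]
wrist_force: [-0.6, 0.7, -0.7]
width: 0.0099
finger_force: 30.0
turn [ 0.4  -0.68  0.14] n>=0.1 shift mm [-5.8 -4.7 75.8] n>=1.5
[-4.9  4.2 95.8] [ 0.01971566 -0.37814774  1.91149919  0.06296296  1.13522082 -1.69727918]
```

```bash
python3 -m crank '[[0.98,[-0.0058,-0.0047,0.02],[0.4,-0.68,0]],[0.98,[0,0,0.025],[0,0,0]],[0.98,[0,0,0.02],[0,0,0]],[0.98,[0,0,0.008],[0,0,0]],[0.98,[0,0,0],[0,0,0]],[0.98,[0,0,0],[0,0,0]]]'
python3 -c "
from h import *
plan(op+F@np.array([.0009,-.0005,.005]),Rsq);o=robot.get_obs();print((pan(o['tool_pos'],op)*1e3).round(1),o['wrist_force'],o['finger_force'])"
```

```text
time: 15.75
tool_pos: [0.5562, 0.0857, 0.0846]
ee_rot: [-3.139, 0.496, -3.015]
wrist_force: [0.3, 0.7, 0.0]
width: 0.01
finger_force: 30.0
turn [-0.23  0.41 -0.14] n>=0.1 shift mm [ 4.5  4.1 20.9] n>=0.4
[ 5.4 -4.6 25.9] [0.28151431 0.69878239 0.03315952] 29.99989092350006
```

```bash
python3 -m crank '[[0.98,[0.0045,0.0041,0.005],[-0.2,0.4,-0.1]],[0.98,[0,0,0],[0,0,0]],[0.98,[0,0,0],[0,0,0]],[0.98,[0,0,0],[0,0,0]]]'
python3 -c "
from h import *
plan(op+F@np.array([.0009,-.0005,.005]),Rsq);o=robot.get_obs();print((pan(o['tool_pos'],op)*1e3).round(1),o['wrist_force'],o['finger_force'])"
```

```text
time: 16.15
tool_pos: [0.5542, 0.0903, 0.0784]
ee_rot: [-3.141, 0.49, -3.012]
wrist_force: [-0.3, -0.7, 0.3]
width: 0.0101
finger_force: 30.0
turn [-0.01  0.06  0.02] n>=0.0 shift mm [ 0.4 -0.7 15.9] n>=0.3
[ 1.3  0.2 20.9] [-0.29046726 -0.70560827  0.27832631] 29.99990165233612
```

```bash
python3 -m crank '[[0.98,[0.0004,-0.0006,0.005],[0,0,0]],[0.98,[0,0,0.004],[0,0,0]],[0.98,[0,0,0.004],[0,0,0]],[0.98,[0,0,0.003],[0,0,0]],[0.98,[0,0,0],[0,0,0]],[0.98,[0,0,0],[0,0,0]]]'
python3 -c "
from h import *
plan(op+F@np.array([.0009,-.0005,.005]),Rsq);o=robot.get_obs();print((pan(o['tool_pos'],op)*1e3).round(1),F.T@o['wrist_force'],o['finger_force'])"
```

```text
time: 16.75
tool_pos: [0.5612, 0.0906, 0.0633]
ee_rot: [3.142, 0.488, -3.012]
wrist_force: [-0.1, -0.4, 0.1]
width: 0.0095
finger_force: 30.0
turn [ 0.   -0.01  0.  ] n>=0.0 shift mm [-0.6 -0.1 -0.6] n>=0.0
[ 0.3 -0.4  4.4] [-0.10507525 -0.36564574  0.22530762] 29.99985247850418
```

T-bar is in the collar. I'll go on to the keeper, in small steps.

```bash
python3 -m crank '[[0.98,[-0.0005,0,0.003],[0,0,0]],[0.98,[0,0,0.003],[0,0,0]],[0.98,[0,0,0.002],[0,0,0]],[0.98,[0,0,0],[0,0,0]]]'
python3 -m crank '[[0.98,[0,0,0.002],[0,0,0]],[0.98,[0,0,0.002],[0,0,0]],[0.98,[0,0,0],[0,0,0]]]'
python3 -c "
from h import *
o=robot.get_obs();print((pan(o['tool_pos'],op)*1e3).round(1),F.T@o['wrist_force'],F.T@o['wrist_torque'])"
```

```text
time: 17.15
tool_pos: [0.5652, 0.0911, 0.0561]
ee_rot: [3.142, 0.488, -3.012]
wrist_force: [-0.8, -0.1, -0.4]
width: 0.0098
finger_force: 30.0
time: 17.45
tool_pos: [0.5671, 0.0914, 0.0527]
ee_rot: [-3.142, 0.488, -3.012]
wrist_force: [0.5, -0.1, -1.2]
width: 0.0099
finger_force: 30.0
[ 0.6 -0.4 -7.8] [-0.14913541 -0.19982913 -1.25728133] [-0.07861587  0.10792088 -0.03933833]
```

```bash
python3 -m crank '[[0.98,[0,0,0.002],[0,0,0]],[0.98,[0,0,0.002],[0,0,0]],[0.98,[0,0,0.002],[0,0,0]],[0.98,[0,0,0],[0,0,0]]]'
python3 -c "
from h import *
o=robot.get_obs();print((pan(o['tool_pos'],op)*1e3).round(1),F.T@o['wrist_force'],F.T@o['wrist_torque'])"
python3 -m crank '[[0.98,[0,0,0.001],[0,0,0]],[0.98,[0,0,0.001],[0,0,0]],[0.98,[0,0,0],[0,0,0]]]'
python3 -c "
from h import *
o=robot.get_obs();print((pan(o['tool_pos'],op)*1e3).round(1),F.T@o['wrist_force'],F.T@o['wrist_torque'])"
```

```text
time: 17.85
tool_pos: [0.5699, 0.0917, 0.0473]
ee_rot: [3.142, 0.488, -3.013]
wrist_force: [0.2, -0.6, -0.7]
width: 0.0097
finger_force: 30.0
[  0.6  -0.4 -13.8] [-0.20453743 -0.64362703 -0.69907968] [ 0.04269804  0.1771149  -0.06107561]
time: 18.15
tool_pos: [0.5709, 0.0918, 0.0459]
ee_rot: [-3.142, 0.489, -3.012]
wrist_force: [0.6, 0.3, -1.1]
width: 0.0099
finger_force: 30.0
[  0.8  -0.4 -15.6] [ 0.01188163  0.24257944 -1.25751155] [ 0.05107412  0.152259   -0.03885944]
```

```bash
for i in 1 2; do python3 -m crank '[[0.98,[0,0,0.001],[0,0,0]],[0.98,[0,0,0.001],[0,0,0]],[0.98,[0,0,0],[0,0,0]]]' >/dev/null
python3 -c "
from h import *
o=robot.get_obs();print((pan(o['tool_pos'],op)*1e3).round(1),(F.T@o['wrist_force']).round(2))"; done
```

```text
[  1.1  -0.4 -17.2] [-1.03  0.23  2.81]
[  1.1  -0.4 -19.2] [-2.14 -0.16  6.33]
```

```bash
python3 -m crank '[[0.98,[0,0,0.001],[0,0,0]],[0.98,[0,0,0.0007],[0,0,0]],[0.98,[0,0,0],[0,0,0]]]' >/dev/null
python3 -c "
from h import *
o=robot.get_obs();print((pan(o['tool_pos'],op)*1e3).round(1),(F.T@o['wrist_force']).round(2),o['joint_positions'])"
python3 -m crank '[[0.98,[0,0,0],[0,0,4]],[0.98,[0,0,0],[0,0,6]],[0.98,[0,0,0],[0,0,0]]]'
python3 -c "
from h import *
o=robot.get_obs();print((pan(o['tool_pos'],op)*1e3).round(1),(F.T@o['wrist_force']).round(2),(F.T@o['wrist_torque']).round(3))"
```

```text
[  1.2  -0.4 -20.6] [-3.83  0.09  9.17] [ 0.03061053 -0.15804089  1.95482045  0.0609555   0.85884787 -1.69788534]
time: 19.35
tool_pos: [0.5743, 0.0921, 0.0424]
ee_rot: [3.049, 0.483, 3.072]
wrist_force: [-6.2, -1.0, 6.9]
width: 0.01
finger_force: 30.0
[  2.1  -0.5 -20.3] [-2.37 -0.21  9.02] [ 0.006  0.414 -0.071]
```

```bash
python3 -m crank '[[0.98,[0,0,0],[0,0,6]],[0.98,[0,0,0],[0,0,6]],[0.98,[0,0,0],[0,0,0]]]' >/dev/null
python3 -c "
from h import *
o=robot.get_obs();print((pan(o['tool_pos'],op)*1e3).round(1),(F.T@o['wrist_force']).round(2),(F.T@o['wrist_torque']).round(3));plan(o['tool_pos'],Rc(90))"
```

```text
[  2.7  -0.7 -20.1] [-0.91 -0.51  7.55] [-0.054  0.405 -0.063]
turn [ 0.13  0.13 67.92] n>=7.9 shift mm [0. 0. 0.] n>=0.0
```

```bash
python3 -m crank '[[0.98,[0.0009,-0.0004,0.0004],[0,0,7]],[0.98,[0,0,0],[0,0,7]],[0.98,[0,0,0],[0,0,7]],[0.98,[0,0,0],[0,0,7]],[0.98,[0,0,0],[0,0,0]]]' >/dev/null
python3 -c "
from h import *
o=robot.get_obs();print((pan(o['tool_pos'],op)*1e3).round(1),(F.T@o['wrist_force']).round(2),(F.T@o['wrist_torque']).round(3));plan(op+F@np.array([.0012,-.0004,-.0205]),Rc(90))"
```

```text
[  2.5  -0.7 -20.3] [-0.   -1.04  7.78] [-0.184  0.186 -0.077]
turn [ 0.23  0.12 39.9 ] n>=4.6 shift mm [ 0.3 -1.3  0.2] n>=0.0
```

```bash
python3 -m crank '[[0.98,[0,0,0.0002],[0,0,8]],[0.98,[0,0,0],[0,0,8]],[0.98,[0,0,0],[0,0,8]],[0.98,[0,0,0],[0,0,8]],[0.98,[0,0,0],[0,0,8]],[0.98,[0,0,0],[0,0,0]],[0.98,[0,0,0],[0,0,0]]]' >/dev/null
python3 -c "
from h import *
o=robot.get_obs();print((pan(o['tool_pos'],op)*1e3).round(1),(F.T@o['wrist_force']).round(2),(F.T@o['wrist_torque']).round(3),o['width']);plan(op+F@np.array([.0012,-.0004,-.0205]),Rc(90))
w=vision.snapshot('wrist');X,u,v=inhand(w)
for V in(198,206,212,218):
    m=(v==V)&(X[:,2]>-75)&(X[:,2]<-35);print(V,X[m][:,:2].min(0).round(1),X[m][:,:2].max(0).round(1))"
```

```text
[  2.1  -0.9 -20.6] [-1.49 -1.44  8.88] [-0.27   0.442 -0.118] 0.009569951474246614
turn [0.21 0.05 0.  ] n>=0.0 shift mm [ 0.5 -0.9 -0.1] n>=0.0
198 [20.6 -3.5] [21.6  5.3]
206 [19.  -3.9] [19.7  5.6]
212 [ 9.3 -6.5] [15.6  8.3]
218 [  7.6 -15.1] [11.8 17. ]
```

```bash
python3 -m crank '[[0.98,[0,0,-0.0008],[0,0,0]],[0.98,[0,0,-0.0008],[0,0,0]],[0.98,[0,0,0],[0,0,0]]]' >/dev/null
python3 -c "
from h import *
o=robot.get_obs();print((pan(o['tool_pos'],op)*1e3).round(1),(F.T@o['wrist_force']).round(2))"
python3 -m crank '[[0.7,[0,0,0],[0,0,0]],[0.7,[0,0,0],[0,0,0]],[0.7,[0,0,0],[0,0,0]],[0.7,[0,0,0],[0,0,0]],[0.7,[0,0,0],[0,0,0]]]'
```

```text
[  2.1  -0.9 -19.2] [-1.04 -0.81  7.01]
time: 21.7
tool_pos: [0.5722, 0.092, 0.0411]
ee_rot: [2.653, -0.0, 1.7]
wrist_force: [1.8, 0.6, -0.5]
width: 0.0285
finger_force: 0.0
```

```bash
python3 -m crank '[[0.65,[0,0,-0.01],[0,0,0]],[0.65,[0,0,-0.03],[0,0,0]],[0.65,[0,0,-0.04],[0,0,0]],[0.65,[0,0,-0.04],[0,0,0]],[0.65,[0,0,-0.03],[0,0,0]],[0.65,[0,0,0],[0,0,0]]]'
python3 - <<'E'
from h import *
w=vision.snapshot('wrist');t=vision.snapshot('top')
im=np.hstack([cv2.resize(w['color'],(480,360)),cv2.resize(t['color'][95:195,170:290],(320,267))[:,:,:] if 0 else cv2.resize(t['color'][90:210,165:272],(320,360))])
save('w6',im)
for u,v in((0,0),):pass
E
```

```text
time: 22.3
tool_pos: [0.5043, 0.083, 0.1814]
ee_rot: [2.641, 0.001, 1.7]
wrist_force: [-0.0, -0.7, 0.3]
width: 0.0332
finger_force: 0.0
```

View pics/w6.png

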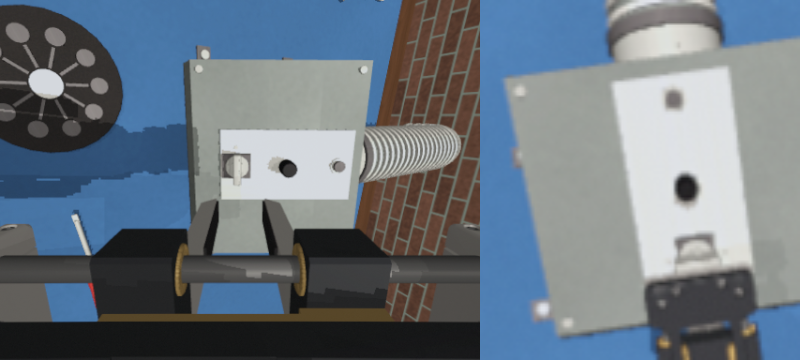

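The screw sits on the collar with its wing square across the slot direction, wing at (237,172) in the wrist half, and the cover lies straight. I'll check its seated height and yaw, then hand in.

```bash
python3 - <<'E'
from h import *
w=vision.snapshot('wrist');k=512/480
V,U=np.mgrid[150:215,235:272]
P=np.array([pan(dep(w,u,v),op)*1e3 for u,v in zip(U.ravel(),V.ravel())])
m=(P[:,2]>34)&(P[:,2]<48)&(abs(P[:,0])<25)&(abs(P[:,1])<30);q=P[m]
print(m.sum(),np.median(q[:,2]),q.min(0),q.max(0))
(c),(s),a=cv2.minAreaRect(q[:,:2].astype(np.float32));print(c,s,a)
kk=(P[:,2]>8)&(P[:,2]<18)&(abs(P[:,0])<25);print('flange',kk.sum(),np.median(P[kk],0))
E
```

```text
264 39.48801150124805 [ -1.18329484 -19.20152444  34.52062269] [ 7.24158072 20.37557628 41.73902613]
(3.0618114471435547, 0.5847225189208984) (39.57480239868164, 8.42467975616455) 89.89198303222656
flange 562 [-3.93312217  1.49492241 10.48235086]
```

```bash
python3 -c "
from h import *
print(robot.close_job())"
```

```text
the job is handed in; nothing more can be done
None
```

The job is handed in after about 22 s of robot time. The cover is swung shut and the thumbscrew is through both slots and turned a quarter. The last look showed it square across the slot, holding the collar down about 2 mm, with the gripper clear.

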